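# Lay a brass bar in its V-cradle and chock it

## Task

The brass round bar is waiting to be tested: lower it gently into the two white V-saddles of the cradle so that it lies across both with about the same overhang at each end. Then stand the orange chock upright in the slot on the plate in front of the bar, between the saddles and lengthwise along the bar, so that the bar cannot roll out, and let go. Leave the steel bar where it is.

Things in the scene. Friction and masses are not known exactly. Their poses are not given: they have to be found in the camera images.
- brass_bar: The bar to lay: solid yellow brass round bar, 22 mm diameter, 200 mm long, about 0.6 kg, lying on the bench, where it can roll. Origin at its centre (11 mm above the bench); its own y axis runs along the bar, both ends alike; its x and z turn as it rolls.
- steel_bar: Bystander: silver-grey steel round bar of exactly the same size and axes, lying on the bench roughly parallel to the brass bar; the two may have changed places. Must stay where it lies.
- chock: Loose orange plastic chock with black ribs, about 0.1 kg, standing upright on the bench: a block 28 mm thick (x), 50 mm long (y), 56 mm high (z), long edges bevelled (20 mm thick at the foot, 18 at the top), front and back alike. Origin at the centre of its underside. Its flat end faces, 50 mm apart along y, suit a grip from above. A tall cream machine stands 0.15 m or more behind it.
- cradle: Fixed cradle: aluminium plate 110x190x10 mm with two white V-saddles 14 mm thick at y = +-75 mm. Origin on the bench below the V's middle; y runs along a seated bar, x away from the robot. A seated bar's axis is at x 0, z 50 mm (saddle tops 50, rear stops 64 mm). Chock slot: strip of plate (top z 10 mm) between bar and a 10 mm high lip at x -55 mm; slot middle x -33, y 0, 8 mm play to either side.
Things that resemble listed ones, but are neither listed nor needed, are in the scene too. There is more than one size of the chock; the one meant has the size given above.

How it is judged (in metres and radians):
On the way, in this order (a step that is already met when the one before it is completed fails the run):
1. the brass bar lies across both saddles, let go (x of brass_bar in the frame of cradle between -0.008 and 0.008 m and y of brass_bar in the frame of cradle between -0.02 and 0.02 m and z of brass_bar in the frame of cradle between 0.045 and 0.055 m and angle between the y axis of brass_bar and the y axis of cradle, either way round below 0.12 rad and contact force between the fingers and brass_bar below 0.3 N and linear speed of brass_bar below 0.03 m/s), for 0.2 s.
2. the chock stands in the slot in front of the bar, which still lies in the saddles (x of brass_bar in the frame of cradle between -0.008 and 0.008 m and y of brass_bar in the frame of cradle between -0.02 and 0.02 m and z of brass_bar in the frame of cradle between 0.045 and 0.055 m and angle between the y axis of brass_bar and the y axis of cradle, either way round below 0.12 rad and x of chock in the frame of cradle between -0.047 and -0.019 m and y of chock in the frame of cradle between -0.042 and 0.042 m and z of chock in the frame of cradle between 0.005 and 0.015 m and angle between chock's own z axis and vertical below 0.15 rad and angle between the y axis of chock and the y axis of cradle, either way round below 0.3 rad), for 0.2 s.
At the end, for the whole second after the job is handed in: Brass bar seated in both saddles (height within 5 mm, 20 mm along, 8 mm across, 7 degrees); chock upright (8 degrees) on the plate between lip and bar, 19 to 47 mm in front of the bar axis, within 42 mm of the middle, lengthwise within 17 degrees; both released and at rest (all of step 2 and linear speed of each of brass_bar, chock below 0.03 m/s); the robot touches nothing.
It fails at once if the steel bar is moved by more than 30 mm (distance of steel_bar from where it was at the start of the episode above 0.03 m).
It fails at once if the brass bar is dropped: let go more than 25 mm above its seat (z of brass_bar in the frame of cradle above 0.075 m and contact force between the fingers and brass_bar below 0.2 N).
It also fails if it takes over 64 s, if anything falls off the work surface, if the arm or the gripper's body presses on something with over 40 N, if the wrist force passes 120 N, or if a joint passes its speed limit or range.

## Robot

A 7-joint arm with a two-finger parallel gripper is mounted at the origin on a cart in front of the work surface, level with it; the furniture and walls round the work are solid. World frame = base frame: x ahead of the robot, y to its left, z up, the work surface at z = 0. Lengths are in mm, angles in rad, forces in N, time in s.
With the tool pointing down it reaches from about 425 to 800 mm from the base axis. Payload 8.3 kg.
Tool frame: the origin (TCP) lies on the centre line of the jaws, within the pads' length; the fingertips stand 19 mm ahead of it and the grasp point (between the pads) is the TCP (env.nose_length is the distance from the TCP to the fingertips, in mm); z points along the fingers, x is the direction in which the jaws open and shut, and the axes are right-handed (so a half turn about z gives the same grasp; the last joint's range is limited). The gripper opens to 85 mm and grips with 20 to 120 N. Pads are 22 mm wide; open, the fingers measure 114 mm over their backs; the gripper's body (76 mm by 85 mm) begins 54 mm behind the grasp point. The pads swing forward as they close: fully open they stand 13 mm farther back than shut.
Start: joints at [1.244, 0.383, 0.016, 1.37, -0.006, 1.388, -0.046], TCP at [163.007, -603.352, 250.279] pointing down, gripper open.
Joint ranges: [-2.95, 2.95], [-0.25, 2.06], [-1.52, 1.56], [0.18, 2.33], [-1.44, 4.58], [0.02, 2.06], [-3.01, 3.01]. Speed limits (rad/s): [2.39, 2.39, 3.01, 3.01, 3.14, 3.14, 3.14].

## Interface

Orientations are given as a unit quaternion [x, y, z, w].
In Python, from rig import env, eyes gives the robot as it stands.
- The arm moves only by the tool move_arm, never from a script. Its argument "motion" is one flat list of numbers, 5 for each row, row after row: the opening, from -1 (shut) to 1 (fully open), then the shift along the tool's x, y, z normalised to -1 to 1, where 1 is 2 cm, then the turn about the tool's z normalised to -1 to 1, where 1 is 0.1 rad. A call has 1 to 10 rows; each row shifts and turns the commanded pose from where the row before left it, along the tool's axes as they then stand; what a row does not reach is not made up. A row lasts 1/12 s, in which the tool goes at most 41.7 mm and 7.16 degrees, less where a joint would pass 70% of its speed; a pose out of reach is approached as far as the arm can. A call with a number of a shift or a turn outside -1 to 1 is refused whole. A call with a gripper value outside its range is refused whole. The fingers move at their own pace and stop on an object; "squeeze" is the grip in N (left out, the last holds). Time passes only in rows, so rows that do not move let the fingers close. It gives the time, the measured TCP pose, the force and the opening at its end, in the units of the state.
- env.get_obs(): the state, without advancing time (a new reading comes with each control period).
- eyes.get_image(name): name is "side" or "top" or "wrist"; returns the picture (400x640x3 uint8, blue, green, red); there is no depth.
- eyes.get_calibration(name): a dict with "K" (3x3 intrinsics, pixels), "extrinsics" (4x4, takes a point from camera to world coordinates). Camera axes: x right, y up, looking along -z (the intrinsics and any distortion apply to the point x, -y, -z); pixel columns grow to the right and rows downward; lengths in mm; the calibration is good to about 2 mm. A picture is of the moment at which its call begins: read the wrist's pose just before it. get_calibration takes no time and is no camera call; for the wrist camera it gives the pose at the moment of the call.
- env.hand_in(): hands the job in, once; it reports no verdict.
The state is a dict: "t": time; "joints": joint angles; "dq": joint speeds; "joint_efforts": joint torques, N m; "tcp_pos": TCP position; "tcp_rot": TCP orientation; "wrist_force": force on the tool from outside, world axes, zero at the start; "moment": the same for the moment, N m; "opening": finger opening in mm.
Only numpy, scipy, OpenCV 4.12 (cv2) and the standard library are available. Lean on these libraries where they do the work, as an engineer would, in place of code of your own. Each camera call takes 0.05 s, during which the arm holds its last target. There are 200 camera calls.

## Working session

There is one attempt and no reset: what is moved stays moved. The work goes in short steps, Python scripts to look and compute and a tool call to move; the robot and the scene stay as the last step left them, time stands still between calls to the robot, and variables do not carry over. Pictures are saved under pics/ and viewed, about 8 in all and at most 12, crops included, and the job is handed in when it is done.

Besides the shell and the picture viewer there is one more tool, called as name(argument=value, ...) on one line, values as JSON. move_arm: Moves the arm, as the interface text tells. Its arguments: {"type":"object","properties":{"motion":{"type":"array"},"squeeze":{"type":"number"}},"required":["motion"]}

```bash
mkdir -p pics; ls; python3 - <<'E'
from rig import env, eyes
import cv2,numpy as np
for n in("top","side"):
    cv2.imwrite(f"pics/{n}0.png",eyes.get_image(n)); c=eyes.get_calibration(n); print(n,np.round(c["K"],1).tolist(),np.round(c["extrinsics"],3).tolist(),[k for k in c])
o=env.get_obs();print(o)
E
```

```text
pics
top [[384.9, 0.0, 323.3], [0.0, 384.9, 200.4], [0.0, 0.0, 1.0]] [[0.074, 0.972, -0.225, 241.119], [-0.997, 0.073, -0.014, -3.277], [0.003, 0.225, 0.974, 1105.856], [0.0, 0.0, 0.0, 1.0]] ['K', 'extrinsics']
side [[366.8, 0.0, 319.3], [0.0, 366.8, 207.1], [0.0, 0.0, 1.0]] [[-0.96, 0.16, -0.228, 238.058], [-0.278, -0.597, 0.752, 768.901], [-0.016, 0.786, 0.618, 690.932], [0.0, 0.0, 0.0, 1.0]] ['K', 'extrinsics']
{'t': 0.1, 'joints': array([ 1.24410874,  0.38417868,  0.01637478,  1.37103325, -0.00629007,
        1.38818872, -0.04650545]), 'dq': array([ 0.00048847, -0.00259138,  0.0002436 , -0.00283224,  0.00172242,
        0.00148454,  0.00109955]), 'joint_efforts': array([ 3.48751259e-03, -6.29124212e+01,  8.47798437e-01, -3.72751307e+01,
        1.67811289e-02,  1.06081506e-02,  2.43486102e-05]), 'tcp_pos': array([ 162.8893333 , -602.97563006,  249.37065422]), 'tcp_rot': array([ 7.93976079e-01, -6.07948363e-01, -7.08698872e-04, -5.20423956e-04]), 'wrist_force': array([-0.27223154,  1.04589129, -0.34450273]), 'moment': array([-0.0192831 ,  0.01826316,  0.02669741]), 'opening': 85.65258953312342}
```

View pics/top0.png

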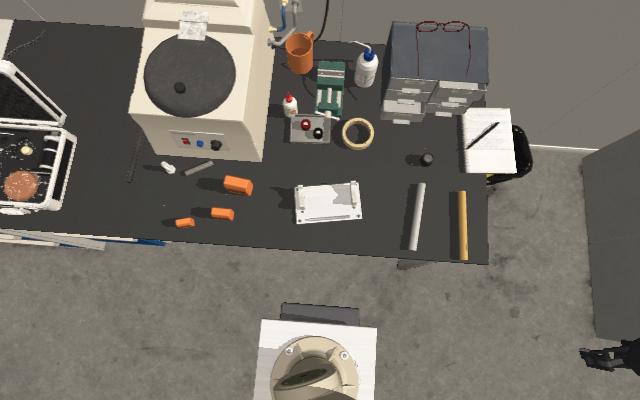

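View pics/side0.png

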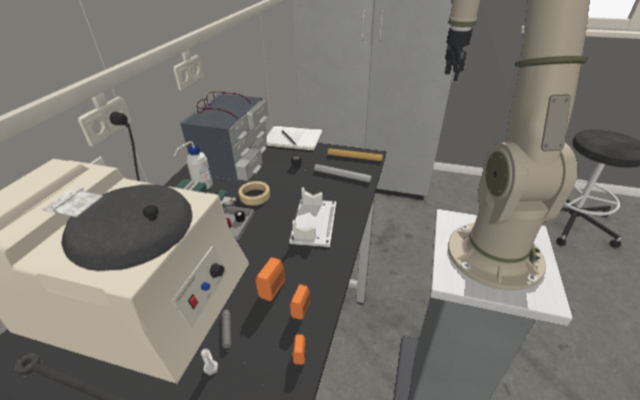

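```bash
cat > h.py <<'E'
import numpy as np,cv2
def w(c,uv,z):
    K,E=c["K"],np.array(c["extrinsics"]); out=[]
    for u,v in np.atleast_2d(uv):
        d=np.linalg.inv(K)@[u,v,1]; d=E[:3,:3]@[d[0],-d[1],-d[2]]; out.append(E[:3,3]+d*(z-E[2,3])/d[2])
    return np.array(out)
def px(c,P):
    E=np.array(c["extrinsics"]); q=(np.atleast_2d(P)-E[:3,3])@E[:3,:3]; q=np.c_[q[:,0],-q[:,1],-q[:,2]]@np.array(c["K"]).T; return q[:,:2]/q[:,2:]
E
python3 - <<'E'
from rig import eyes
from h import *
c=eyes.get_calibration("top"); im=cv2.imread("pics/top0.png"); hsv=cv2.cvtColor(im,cv2.COLOR_BGR2HSV)
np.set_printoptions(precision=1,suppress=True)
m=cv2.inRange(hsv,(3,120,60),(40,255,255)); n,l,s,ce=cv2.connectedComponentsWithStats(m)
for i in range(1,n):
    if s[i,4]>60 and s[i,0]>130:
        p=np.argwhere(l==i)[:,::-1].astype(np.float32); r=cv2.minAreaRect(p); b=cv2.boxPoints(r)
        zz=11 if s[i,0]>400 else 0
        print(ce[i],s[i,4],w(c,[ce[i]],11)[0],w(c,b,zz).tolist() and np.round(w(c,b,zz)[:,:2]).tolist())
print("cradle corners",w(c,[[293.5,186],[360,181],[362,219],[296,223.5]],10)[:,:2])
print("steel",w(c,[[420,184],[412,249]],11)[:,:2]); print("edge",w(c,[[488,262],[488,130]],0)[:,:2])
big=cv2.resize(im[160:270,150:500],None,fx=2.28,fy=2.28,interpolation=cv2.INTER_CUBIC)
s=cv2.imread("pics/side0.png")[240:380,230:370]; 
cv2.imwrite("pics/crop1.png",np.vstack([big,np.pad(cv2.resize(s,(330,330),interpolation=cv2.INTER_CUBIC),((0,0),(0,big.shape[1]-330),(0,0)))]))
E
```

```text
[300.   51.6] 1007 [977.  123.7  11. ] [[904.0, 166.0], [1056.0, 181.0], [1064.0, 86.0], [911.0, 74.0]]
[237.9 184.9] 460 [522.1 267.   11. ] [[505.0, 317.0], [556.0, 314.0], [544.0, 224.0], [494.0, 228.0]]
[462.5 225.3] 537 [ 450.7 -392.5   11. ] [[552.0, -379.0], [554.0, -402.0], [355.0, -406.0], [353.0, -383.0]]
[222.1 213.2] 263 [434.2 302.   11. ] [[419.0, 340.0], [455.0, 341.0], [453.0, 272.0], [417.0, 271.0]]
[184.7 222.3] 179 [399.5 405.9  11. ] [[408.0, 442.0], [422.0, 388.0], [393.0, 379.0], [380.0, 432.0]]
cradle corners [[ 531.2  103.6]
 [ 561.3  -91.1]
 [ 447.7 -102.9]
 [ 420.3   86.1]]
steel [[ 565.1 -268.1]
 [ 371.8 -248.9]]
edge [[ 352.4 -468.1]
 [ 757.  -476.9]]
```

View pics/crop1.png

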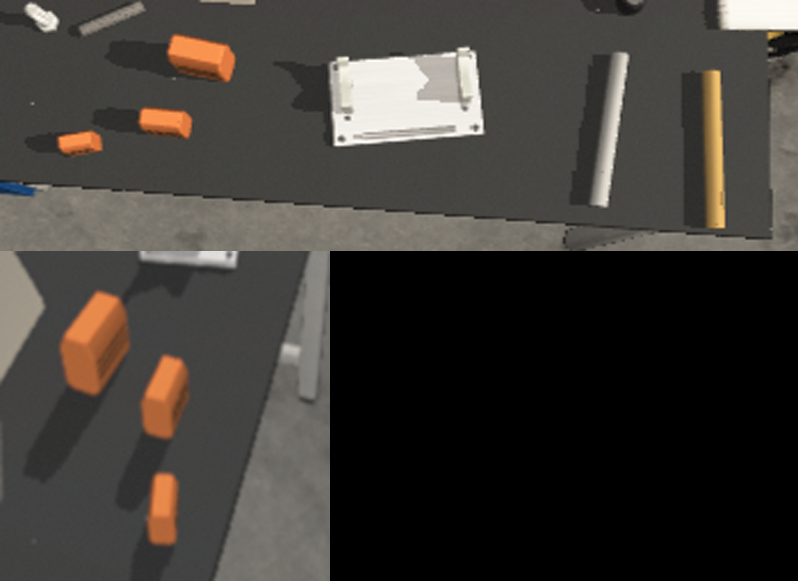

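Candidates for the chock: (238,185) is about 76 mm long, (222,213) about 50 mm and (185,222) about 35 mm. The middle one at (222,213) fits the given length. The brass bar is the yellow one at the right, (463,225), and the steel bar is at (417,216). I'm moving above the brass bar now.

move_arm(motion=[1,-0.38,-0.98,0,0,1,-0.38,-0.98,0,0,1,-0.38,-0.98,0,0,1,-0.38,-0.98,0,0,1,-0.38,-0.98,0,0,1,-0.38,-0.98,0,0,1,-0.38,-0.98,0,0,1,-0.38,-0.98,0,0,1,-0.38,-0.98,0,0,1,-0.38,-0.98,0,0], squeeze=70)

```text
t: 0.93
tcp_pos: [333.0, -477.9, 249.8]
tcp_rot: [0.794, -0.608, -0.0, -0.0]
wrist_force: [0.5, -0.1, -0.4]
opening: 85.4
```

move_arm(motion=[1,-0.38,-0.98,0,0,1,-0.38,-0.98,0,0,1,-0.38,-0.98,0,0,1,-0.38,-0.98,0,0,1,-0.38,-0.98,0,0,1,-0.38,-0.98,0,0,1,-0.38,-0.98,0,0.8,1,0,0,0,0.8,1,0,0,0,0.8,1,0,0,0,0])

```text
t: 1.77
tcp_pos: [451.2, -391.1, 249.7]
tcp_rot: [0.715, -0.7, -0.001, 0.0]
wrist_force: [-0.0, 0.0, 0.3]
opening: 85.3
```

```bash
cat >> h.py <<'E'
def delta(o,xy,z,yaw):
    from scipy.spatial.transform import Rotation as R
    M=R.from_quat(o["tcp_rot"]).as_matrix(); ty=np.arctan2(M[1,0],M[0,0])
    d=np.array([*xy,z])-o["tcp_pos"]; t=(ty-yaw+np.pi/2)%np.pi-np.pi/2
    # shifts as if done before turning (a) and after turning (b)
    M2=R.from_euler('z',yaw if abs(ty-t-yaw)<.1 else yaw+np.pi).as_matrix()@np.diag([1,-1,-1])
    print("tcp",np.round(o["tcp_pos"],1),"yaw %.3f turn %.3f"%(ty,t),"units before",np.round(M.T@d/20,2),"after",np.round(M2.T@d/20,2),"open",round(o["opening"],1),"F",np.round(o["wrist_force"],1),"t",o["t"])
E
python3 - <<'E'
from rig import env,eyes
from h import *
o=env.get_obs(); c=eyes.get_calibration("wrist"); im=eyes.get_image("wrist"); cv2.imwrite("pics/w1.png",im)
print(env.nose_length)
hsv=cv2.cvtColor(im,cv2.COLOR_BGR2HSV); m=cv2.inRange(hsv,(10,90,60),(35,255,255))
n,l,s,ce=cv2.connectedComponentsWithStats(m)
i=1+np.argmax(s[1:,4]); p=np.argwhere(l==i)[:,::-1].astype(np.float32); r=cv2.minAreaRect(p); b=cv2.boxPoints(r)
print(s[i],b.tolist(),w(c,b,11)[:,:2].tolist(),w(c,[r[0]],11)); delta(o,(453,-392),100,-1.55)
E
```

```text
19.0
[ 307   84   20  156 2827] [[307.0, 84.0], [326.0, 84.0], [326.0, 239.0], [307.0, 239.0]] [[552.1448677620253, -378.8659167339041], [552.6224467308832, -401.48116876891555], [348.07604018994107, -408.1260636599883], [347.49061551592024, -381.2246642498204]] [[ 458.93929558 -392.23007808   11.        ]]
tcp [ 451.2 -391.1  249.7] yaw -1.550 turn 0.000 units before [ 0.05 -0.1   7.49] after [ 0.04 -0.09  7.49] open 85.3 F [-0.   0.   0.3] t 1.7667
```

View pics/w1.png

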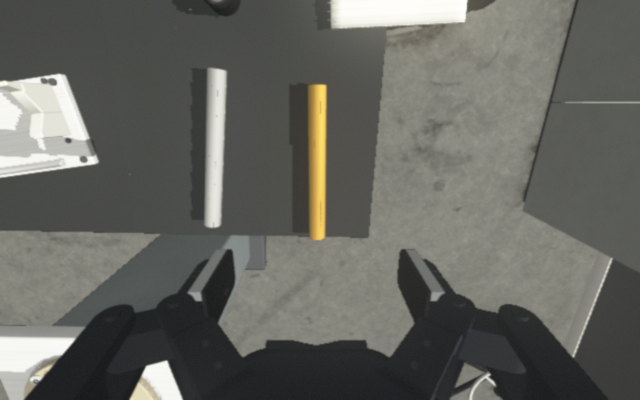

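move_arm(motion=[1,0.06,0,1,0,1,0,0,1,0,1,0,0,1,0,1,0,0,1,0,1,0,0,1,0,1,0,0,1,0,1,0,0,1,0,1,0,0,1,0,1,0,0,1,0,1,0,0,1,0])

```text
t: 2.65
tcp_pos: [450.5, -393.2, 49.3]
tcp_rot: [0.716, -0.698, -0.0, 0.0]
wrist_force: [0.2, -0.8, 0.0]
opening: 85.1
```

move_arm(motion=[1,0,0,0.7,0,1,0,0,0.65,0,1,0,0,0,0,-1,0,0,0,0,-1,0,0,0,0,-1,0,0,0,0,-1,0,0,0,0,-1,0,0,0,0,-1,0,0,0,0,-1,0,0,0,0])

```text
t: 3.48
tcp_pos: [451.5, -393.1, 24.4]
tcp_rot: [0.716, -0.699, 0.001, -0.0]
wrist_force: [-1.9, 2.4, 6.4]
opening: 19.3
```

move_arm(motion=[-1,0,0,0,0,-1,0,0,0,0,-1,0,0,0,0,-1,0,0,0,0])

```text
t: 3.82
tcp_pos: [451.5, -393.1, 24.4]
tcp_rot: [0.716, -0.699, 0.001, -0.0]
wrist_force: [-1.2, 1.8, 5.0]
opening: 19.3
```

Opening reads 19.3 mm on a 22 mm bar with an upward push, so the pads are gripping above the bar's axis. I'll reopen, go lower and grip again.

move_arm(motion=[0.2,0,0,0,0,0.2,0,0,0,0,0.2,0,0,0,0,0.2,0,0,0.35,0,0.2,0,0,0,0,-1,0,0,0,0,-1,0,0,0,0,-1,0,0,0,0,-1,0,0,0,0,-1,0,0,0,0])

```text
t: 4.65
tcp_pos: [453.3, -393.8, 19.4]
tcp_rot: [0.716, -0.698, 0.003, -0.001]
wrist_force: [-2.3, 4.0, 22.8]
opening: 19.6
```

```bash
python3 - <<'E'
from rig import env,eyes
from h import *
o=env.get_obs(); im=eyes.get_image("wrist"); cv2.imwrite("pics/w2.png",im)
delta(o,(451,-392),22,-1.55)
E
```

```text
tcp [ 453.3 -393.8   19.4] yaw -1.547 turn 0.003 units before [-0.09  0.11 -0.13] after [-0.09  0.11 -0.13] open 19.6 F [-2.3  4.  22.8] t 4.65
```

View pics/w2.png

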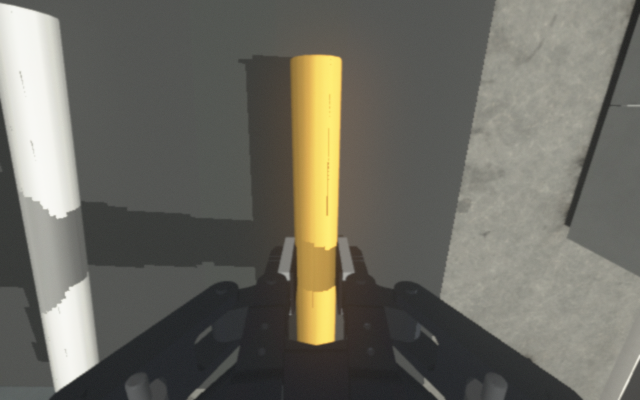

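The picture shows the bar centred between the pads, at about (316,265), and the 23 N is the fingertips on the bench. The opening reading is simply about 2.4 mm low. Lifting.

move_arm(motion=[-1,0,0,-0.25,0,-1,0,0,-0.5,0,-1,0,0,-0.75,0,-1,0,0,-1,0,-1,0,0,-1,0,-1,0,0,-1,0,-1,0,0,-1,0,-1,0,0,-0.5,0,-1,0,0,0,0])

```text
t: 5.45
tcp_pos: [451.6, -393.6, 138.2]
tcp_rot: [0.715, -0.699, 0.001, -0.0]
wrist_force: [0.2, -1.0, -6.1]
opening: 19.8
```

```bash
python3 - <<'E'
from rig import env,eyes
from h import *
o=env.get_obs()
delta(o,(490,-1),130,0.148)
E
```

```text
tcp [ 451.6 -393.6  138.2] yaw -1.547 turn 1.446 units before [-19.58  -2.38   0.38] after [-4.79 19.13  0.41] open 19.8 F [ 0.2 -1.  -6.1] t 5.45
```

move_arm(motion=[-1,-0.98,-0.12,0,0,-1,-0.98,-0.12,0,0,-1,-0.98,-0.12,0,0,-1,-0.98,-0.12,0,0,-1,-0.98,-0.12,0,0,-1,-0.98,-0.12,0,0,-1,-0.98,-0.12,0,0,-1,-0.98,-0.12,0,0,-1,-0.98,-0.12,0,0,-1,-0.98,-0.12,0,0])

```text
t: 6.28
tcp_pos: [469.1, -195.1, 134.4]
tcp_rot: [0.715, -0.699, -0.002, 0.001]
wrist_force: [0.2, 0.5, -5.5]
opening: 19.5
```

move_arm(motion=[-1,0,0,0,-1,-1,0,0,0,-1,-1,0,0,0,-1,-1,0,0,0,-1,-1,0,0,0,-1,-1,0,0,0,-1,-1,0,0,0,-1,-1,0,0,0,-1,-1,0,0,0,-1,-1,0,0,0,-1])

```text
t: 7.12
tcp_pos: [469.1, -196.0, 134.3]
tcp_rot: [0.963, -0.268, -0.002, -0.0]
wrist_force: [-0.0, -0.1, -6.1]
opening: 19.6
```

move_arm(motion=[-1,0,0,0,-1,-1,0,0,0,-1,-1,0,0,0,-1,-1,0,0,0,-1,-1,0,0,0,-1,-1,0,0,0,-1,-1,0,0,0,-1,-1,0,0,0,0])

```text
t: 7.78
tcp_pos: [469.2, -196.1, 134.5]
tcp_rot: [0.997, 0.079, -0.001, -0.001]
wrist_force: [-0.2, 0.4, -6.3]
opening: 19.5
```

```bash
python3 - <<'E'
from rig import env,eyes
from h import *
o=env.get_obs(); c=eyes.get_calibration("wrist"); im=eyes.get_image("wrist"); 
g=im.copy()
for q in px(c,[[490+a*np.cos(.148)-b*np.sin(.148),-1+a*np.sin(.148)+b*np.cos(.148),10] for a in(-55,55) for b in(-95,95)]):
    print(q); cv2.circle(g,tuple(int(round(t)) for t in q),2,(0,0,255),-1)
cv2.imwrite("pics/w3.png",g); cv2.imwrite("pics/w3raw.png",im)
delta(o,(490,-1),130,0.148)
E
```

```text
[309.53117301  82.6312529 ]
[ 310.44798376 -252.82578626]
[444.409994    84.01332132]
[ 491.25985603 -250.90226118]
tcp [ 469.2 -196.1  134.5] yaw 0.158 turn 0.010 units before [ 2.56 -9.47  0.24] after [ 2.47 -9.49  0.23] open 19.5 F [-0.2  0.4 -6.3] t 7.7833
```

View pics/w3.png

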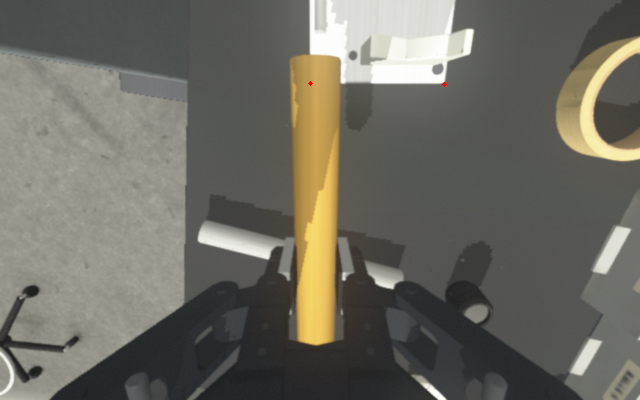

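move_arm(motion=[-1,0.25,-0.95,0,0.1,-1,0.25,-0.95,0,0,-1,0.25,-0.95,0,0,-1,0.25,-0.95,0,0,-1,0.25,-0.95,0,0,-1,0.25,-0.95,0,0,-1,0.25,-0.95,0,0,-1,0.25,-0.95,0,0,-1,0.25,-0.95,0,0,-1,0.25,-0.95,0,0])

```text
t: 8.67
tcp_pos: [492.0, -0.3, 135.5]
tcp_rot: [0.998, 0.069, -0.001, -0.0]
wrist_force: [0.7, 0.2, -5.0]
opening: 19.5
```

move_arm(motion=[-1,0,0,0.9,0,-1,0,0,0.8,0,-1,0,0,0,0,-1,0,0,0,0])

```text
t: 9.0
tcp_pos: [491.3, -1.3, 101.2]
tcp_rot: [0.998, 0.07, -0.002, -0.0]
wrist_force: [-0.2, -0.4, -6.1]
opening: 19.4
```

```bash
python3 - <<'E'
from rig import env,eyes
from h import *
o=env.get_obs(); delta(o,(491,0),60,0.148)
rows=[]
for n,(u,v) in {"top":(328,200),"side":(315,215)}.items():
    im=eyes.get_image(n); cv2.imwrite(f"pics/{n}2.png",im); rows.append(cv2.resize(im[v-65:v+65,u-65:u+65],(390,390),interpolation=cv2.INTER_CUBIC))
cv2.imwrite("pics/c2.png",np.hstack(rows))
E
```

```text
tcp [491.3  -1.3 101.2] yaw 0.141 turn -0.007 units before [ 0.   -0.06  2.06] after [-0.01 -0.07  2.06] open 19.4 F [-0.2 -0.4 -6.1] t 9.0
```

View pics/c2.png

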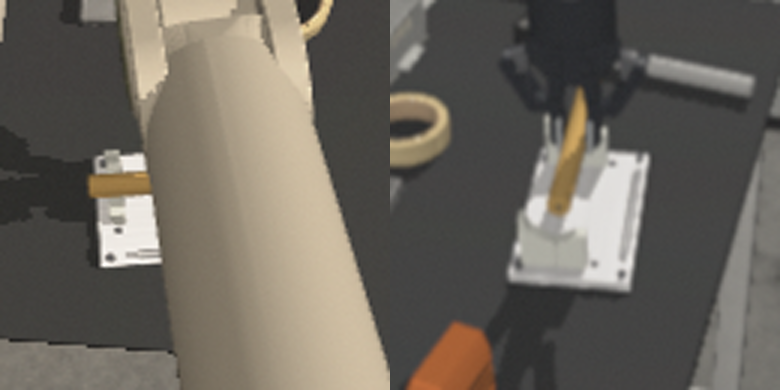

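```bash
python3 - <<'E'
from rig import eyes
from h import *
for n in("side","top"):
    c=eyes.get_calibration(n)
    print(n,px(c,[[491.3-s*.1475*100,-1.3+s*98.9,93] for s in(1,-1)]).round(1).tolist(), "seat saddle", px(c,[[491-75*.1475,74.2,50],[491+75*.1475,-74.2,50]]).round(1).tolist())
    im=cv2.imread(f"pics/{n}2.png");hsv=cv2.cvtColor(im,cv2.COLOR_BGR2HSV); m=cv2.inRange(hsv,(12,100,50),(35,255,255)); 
    k,l,s,ce=cv2.connectedComponentsWithStats(m)
    for i in range(1,k):
        if s[i,4]>25 and 250<ce[i][0]<400 and 130<ce[i][1]<270: print(s[i],cv2.boxPoints(cv2.minAreaRect(np.argwhere(l==i)[:,::-1].astype(np.float32))).round(0).tolist())
E
```

```text
side [[306.5, 219.3], [317.4, 176.0]] seat saddle [[308.6, 226.0], [316.5, 193.0]]
[303 179  13  42 246] [[302.0, 220.0], [311.0, 179.0], [318.0, 180.0], [309.0, 221.0]]
top [[291.6, 197.6], [365.2, 192.4]] seat saddle [[301.2, 200.6], [354.3, 196.8]]
[292 192  21   9 157] [[292.0, 193.0], [312.0, 192.0], [312.0, 199.0], [292.0, 201.0]]
```

move_arm(motion=[-1,0,-0.06,0.5,-0.07,-1,0,0,0.5,0,-1,0,0,0.4,0,-1,0,0,0.3,0,-1,0,0,0.15,0,-1,0,0,0,0])

```text
t: 9.6
tcp_pos: [492.0, 0.0, 64.5]
tcp_rot: [0.997, 0.075, -0.001, -0.0]
wrist_force: [-0.0, -0.1, -5.9]
opening: 19.6
```

move_arm(motion=[-1,0,0,0.1,0,-1,0,0,0.1,0,-1,0,0,0,0])

```text
t: 9.85
tcp_pos: [493.9, 0.2, 62.5]
tcp_rot: [0.997, 0.075, 0.002, 0.0]
wrist_force: [1.4, 0.8, 0.8]
opening: 19.6
```

move_arm(motion=[-1,0.08,0,0.05,0,-1,0,0,0.08,0,-1,0,0,0,0])

```text
t: 10.1
tcp_pos: [496.5, 0.5, 60.8]
tcp_rot: [0.997, 0.075, 0.003, 0.0]
wrist_force: [0.2, -0.3, 9.8]
opening: 19.4
```

move_arm(motion=[-0.2,0,0,0,0,-0.2,0,0,0,0,0.1,0,0,0,0,0.1,0,0,0,0])

```text
t: 10.43
tcp_pos: [493.8, 0.2, 58.6]
tcp_rot: [0.997, 0.075, -0.0, -0.0]
wrist_force: [-0.4, -1.1, -0.6]
opening: 47.1
```

move_arm(motion=[0.1,0,0,-0.5,0,0.1,0,0,-1,0,0.1,0,0,-1,0,0.1,0,0,-1,0,0.1,0,0,-1,0,0.1,0,0,-1,0,0.1,0,0,-1,0,0.1,0,0,-1,0,0.1,0,0,-0.5,0])

```text
t: 11.18
tcp_pos: [494.7, 0.5, 221.8]
tcp_rot: [0.997, 0.075, 0.002, 0.0]
wrist_force: [0.4, -0.1, 0.1]
opening: 47.3
```

```bash
python3 - <<'E'
from rig import env,eyes
from h import *
o=env.get_obs(); c=eyes.get_calibration("wrist"); im=eyes.get_image("wrist"); s=eyes.get_image("side")
cv2.imwrite("pics/w4raw.png",im); cv2.imwrite("pics/s4raw.png",s)
u,v=315,215; cs=cv2.resize(s[v-50:v+50,u-50:u+50],(400,400),interpolation=cv2.INTER_CUBIC)
cv2.imwrite("pics/c4.png",np.hstack([cv2.resize(im[:,100:540],(400,364)),cs[:364]]))
delta(o,(434,304),150,1.57)
E
```

```text
tcp [494.7   0.5 221.8] yaw 0.150 turn -1.420 units before [ -0.74 -15.46   3.58] after [15.17 -3.05  3.59] open 47.3 F [ 0.4 -0.1  0.1] t 11.1833
```

View pics/c4.png

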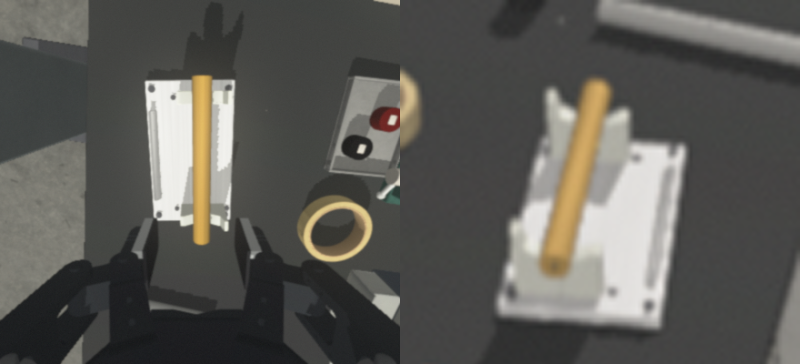

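The bar lies across both V's with similar overhangs. It sits behind the plate's middle, so I'll place the chock relative to the bar's own axis.

```bash
python3 - <<'E'
from rig import env,eyes
from h import *
c=eyes.get_calibration("wrist"); im=cv2.imread("pics/w4raw.png"); hsv=cv2.cvtColor(im,cv2.COLOR_BGR2HSV)
def blob(m,f):
    k,l,s,ce=cv2.connectedComponentsWithStats(m); i=max((i for i in range(1,k) if f(ce[i])),key=lambda i:s[i,4])
    return cv2.boxPoints(cv2.minAreaRect(np.argwhere(l==i)[:,::-1].astype(np.float32)))
b=blob(cv2.inRange(hsv,(12,100,50),(35,255,255)),lambda q:300<q[0]<345)
W=w(c,b,50)[:,:2]; ctr=W.mean(0); print("bar px",b.tolist(),"\n",W.round(1).tolist(),ctr)
u=W[W[:,1]>ctr[1]].mean(0)-W[W[:,1]<ctr[1]].mean(0); print("yaw",np.arctan2(-u[0],u[1]),np.linalg.norm(u))
d=np.array([[263,89],[357,87],[358,239],[273,243]],float) # plate corners, approx
P=w(c,d,10)[:,:2]; print(P.round(1).tolist(),P.mean(0))
uu=u/np.linalg.norm(u); n=np.array([uu[1],-uu[0]]) # cradle x
print("plate rel bar x,y",[( (p-ctr)@n).round(1) for p in P],[((p-ctr)@uu).round(1) for p in P])
t=eyes.get_image("top"); ct=eyes.get_calibration("top"); cv2.imwrite("pics/t4.png",t)
h2=cv2.cvtColor(t,cv2.COLOR_BGR2HSV); b=blob(cv2.inRange(h2,(12,100,50),(35,255,255)),lambda q:280<q[0]<380 and q[1]>160); print("top bar",w(ct,b,50)[:,:2].round(1).tolist())
# chock: fit box pose to top-camera silhouette
from scipy.optimize import minimize
m=cv2.inRange(h2,(3,120,40),(20,255,255)); m[:200]=0;m[230:]=0;m[:,:205]=0;m[:,240:]=0
cs=eyes.get_calibration("side"); s=cv2.cvtColor(cv2.imread("pics/s4raw.png"),cv2.COLOR_BGR2HSV); ms=cv2.inRange(s,(3,120,40),(20,255,255)); ms[:280]=0;ms[325:]=0; ms[:,:287]=0;ms[:,315:]=0
def cost(p):
    x,y,a=p[0],p[1],p[2]/30; R=np.array([[np.cos(a),-np.sin(a)],[np.sin(a),np.cos(a)]]); pts=[]
    for hx,z in((10,0),(14,8),(14,46),(9,56)):
        for sx in(1,-1):
            for sy in(1,-1): pts.append([*(R@[sx*hx,sy*25]+[x,y]),z])
    e=0
    for cc,mm in((ct,m),(cs,ms)):
        q=px(cc,pts); h=cv2.convexHull((q*4).astype(np.float32)); z=np.zeros((1600,2560),np.uint8); cv2.fillConvexPoly(z,h.astype(np.int32),255)
        e+=np.abs(cv2.resize(z,(640,400),interpolation=cv2.INTER_AREA).astype(float)-mm).sum()/255
    return e
best=min((minimize(cost,[434,298,a*30],method="Nelder-Mead",options=dict(initial_simplex=np.array([[434,298,a*30],[444,298,a*30],[434,308,a*30],[434,298,a*30+6]]))) for a in(-.2,0,.2)),key=lambda r:r.fun)
print("chock",best.x[:2],"yaw",best.x[2]/30,"resid",best.fun,(m>0).sum(),(ms>0).sum())
E
```

```text
bar px [[311.0, 82.0], [333.0, 82.0], [333.0, 268.0], [311.0, 268.0]] 
 [[477.0, 96.7], [498.0, 99.9], [532.8, -103.7], [506.8, -107.5]] [503.639409  -3.650838]
yaw 0.157035151754333 206.41158456705116
[[424.8, 84.0], [527.0, 101.6], [564.5, -80.7], [455.2, -102.9]] [492.87428435   0.52146365]
plate rel bar x,y [np.float64(-64.2), np.float64(39.6), np.float64(48.0), np.float64(-63.3)] [np.float64(98.9), np.float64(100.3), np.float64(-85.6), np.float64(-90.5)]
top bar [[500.1, 99.2], [502.7, 65.4], [482.4, 63.6], [479.9, 97.3]]
chock [429.78118667 296.62835644] yaw -0.007459245575331193 resid 52.599999999999994 264 525
```

move_arm(motion=[1,0,0,0,-1,1,0,0,0,-1,1,0,0,0,-1,1,0,0,0,-1,1,0,0,0,-1,1,0,0,0,-1,1,0,0,0,-1,1,0,0,0,-1,1,0,0,0,-1,1,0,0,0,-1])

```text
t: 12.17
tcp_pos: [493.0, 0.2, 217.0]
tcp_rot: [0.838, 0.546, -0.001, -0.001]
wrist_force: [-0.3, 0.4, 0.7]
opening: 85.5
```

move_arm(motion=[1,0,0,0,-1,1,0,0,0,-1,1,0,0,0,-1,1,0,0,0,-1,1,0,0,0,-0.1,1,1,-0.22,0,0,1,1,-0.22,0,0,1,1,-0.22,0,0,1,1,-0.22,0,0,1,1,-0.22,0,0])

```text
t: 13.0
tcp_pos: [472.2, 101.2, 217.7]
tcp_rot: [0.712, 0.702, -0.001, -0.001]
wrist_force: [0.1, 0.5, -0.6]
opening: 85.6
```

move_arm(motion=[1,1,-0.22,0.2,0,1,1,-0.22,0.2,0,1,1,-0.22,0.2,0,1,1,-0.22,0.2,0,1,1,-0.22,0.2,0,1,1,-0.22,0.2,0,1,1,-0.22,0.2,0,1,1,-0.22,0,0,1,1,-0.22,0,0,1,0.8,-0.22,0,0])

```text
t: 13.83
tcp_pos: [430.1, 298.1, 189.5]
tcp_rot: [0.712, 0.702, -0.001, -0.001]
wrist_force: [0.6, 1.0, -0.6]
opening: 85.2
```

```bash
python3 - <<'E'
from rig import env,eyes
from h import *
o=env.get_obs(); c=eyes.get_calibration("wrist"); im=eyes.get_image("wrist"); 
g=im.copy()
for z in(0,56):
  hx=10 if z==0 else 9
  for q in px(c,[[430+a,296.6+b,z] for a in(-hx,hx) for b in(-25,25)]): cv2.circle(g,tuple(int(round(t)) for t in q),2,(255,0,0) if z else (0,255,0),-1)
cv2.imwrite("pics/w5.png",g); cv2.imwrite("pics/w5raw.png",im)
delta(o,(430,297),40,1.563)
E
```

```text
tcp [430.1 298.1 189.5] yaw 1.558 turn -0.005 units before [-0.05  0.01  7.48] after [-0.05 -0.    7.48] open 85.2 F [ 0.6  1.  -0.6] t 13.8333
```

View pics/w5.png

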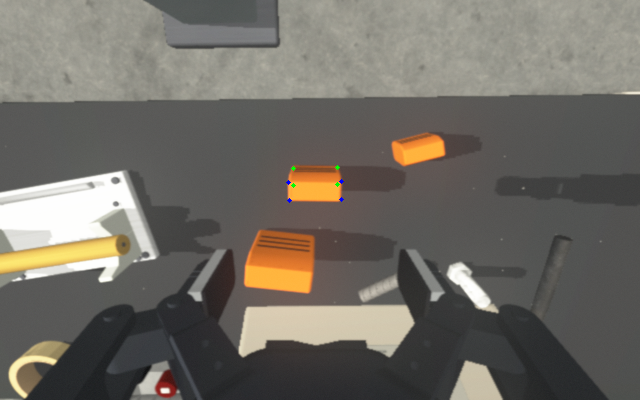

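The predicted box corners land on the middle chock at (315,183), so its size and pose are confirmed. Descending to grip it.

move_arm(motion=[1,-0.05,0,1,0,1,0,0,1,0,1,0,0,1,0,1,0,0,1,0,1,0,0,1,0,1,0,0,1,0,1,0,0,0.8,0,1,0,0,0.6,0,1,0,0,0.25,0,1,0,0,0,0], squeeze=40)

```text
t: 14.72
tcp_pos: [430.3, 295.4, 36.4]
tcp_rot: [0.711, 0.703, -0.001, -0.0]
wrist_force: [0.1, -0.7, 0.4]
opening: 85.7
```

move_arm(motion=[-1,0,0,0,0,-1,0,0,0,0,-1,0,0,0,0,-1,0,0,0,0,-1,0,0,0,0,-1,0,0,0,0])

```text
t: 15.22
tcp_pos: [431.9, 296.5, 38.9]
tcp_rot: [0.711, 0.703, 0.001, 0.0]
wrist_force: [-0.0, -0.7, 6.5]
opening: 49.4
```

move_arm(motion=[-1,0,0,-0.4,0,-1,0,0,-0.8,0,-1,0,0,-1,0,-1,0,0,-1,0,-1,0,0,-1,0,-1,0,0,-1,0,-1,0,0,-0.5,0,-1,0,0,0,0])

```text
t: 15.88
tcp_pos: [432.1, 296.8, 154.3]
tcp_rot: [0.711, 0.703, 0.002, 0.001]
wrist_force: [0.2, 0.0, -0.1]
opening: 49.4
```

```bash
python3 - <<'E'
from rig import env,eyes
from h import *
o=env.get_obs()
delta(o,(470.4,-6),130,1.723)
E
```

```text
tcp [432.1 296.8 154.3] yaw 1.560 turn -0.163 units before [-15.12   2.08   1.19] after [-15.26  -0.4    1.22] open 49.4 F [ 0.2  0.  -0.1] t 15.8833
```

move_arm(motion=[-1,0,0,0,-0.8,-1,0,0,0,-0.83,-1,-0.95,-0.025,0,0,-1,-0.95,-0.025,0,0,-1,-0.95,-0.025,0,0,-1,-0.95,-0.025,0,0,-1,-0.95,-0.025,0,0,-1,-0.95,-0.025,0,0,-1,-0.95,-0.025,0,0,-1,-0.95,-0.025,0,0])

```text
t: 16.72
tcp_pos: [449.6, 143.7, 150.6]
tcp_rot: [0.651, 0.759, -0.001, -0.001]
wrist_force: [0.8, -0.2, -1.1]
opening: 49.5
```

move_arm(motion=[-1,-0.95,-0.025,0,0,-1,-0.95,-0.025,0,0,-1,-0.95,-0.025,0,0,-1,-0.95,-0.025,0,0,-1,-0.95,-0.025,0,0,-1,-0.95,-0.025,0,0,-1,-0.95,-0.025,0,0,-1,-0.95,-0.025,0,0,-1,0,0,0,0,-1,0,0,0,0])

```text
t: 17.55
tcp_pos: [468.7, -6.9, 150.6]
tcp_rot: [0.652, 0.758, -0.0, -0.001]
wrist_force: [0.2, 0.4, -0.7]
opening: 49.7
```

```bash
python3 - <<'E'
from rig import env,eyes
from h import *
o=env.get_obs(); c=eyes.get_calibration("wrist"); cs=eyes.get_calibration("side"); im=eyes.get_image("wrist"); s=eyes.get_image("side")
a=.152; n=np.array([np.cos(a),np.sin(a)]);u=np.array([-np.sin(a),np.cos(a)])
def mark(g,cc):
    for x,y,z,col in[(0,100,61,(0,0,255)),(0,-100,61,(0,0,255)),(-55,-70,20,(255,0,0)),(-55,70,20,(255,0,0)),(-33,25,10,(0,255,0)),(-33,-25,10,(0,255,0))]:
        p=np.array([503,-1])+x*n+y*u; q=px(cc,[[*p,z]])[0]; cv2.circle(g,tuple(int(round(t)) for t in q),1,col,-1)
cv2.imwrite("pics/w6raw.png",im); mark(im,c); mark(s,cs)
cv2.imwrite("pics/c6.png",np.hstack([cv2.resize(im[:,100:540],(440,400)),cv2.resize(s[165:255,275:355],(356,400),interpolation=cv2.INTER_CUBIC)]))
delta(o,(470.4,-6),50,1.723)
E
```

```text
tcp [468.7  -6.9 150.6] yaw 1.720 turn -0.003 units before [0.03 0.1  5.03] after [0.03 0.09 5.03] open 49.7 F [ 0.2  0.4 -0.7] t 17.55
```

View pics/c6.png

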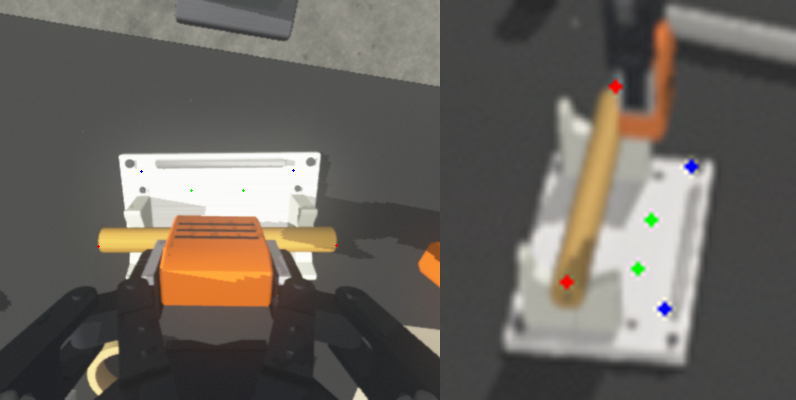

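```bash
python3 - <<'E'
from rig import eyes
from h import *
np.set_printoptions(precision=1,suppress=True)
c=eyes.get_calibration("wrist"); a=.152; n=np.array([np.cos(a),np.sin(a)]);u=np.array([-np.sin(a),np.cos(a)]); O=np.array([500,-1])
f=lambda uv,z:[((p[:2]-O)@n,(p[:2]-O)@u) for p in w(c,uv,z)]
im=cv2.imread("pics/w6raw.png"); hsv=cv2.cvtColor(im,cv2.COLOR_BGR2HSV); m=cv2.inRange(hsv,(16,100,50),(35,255,255))
for col in(215,240,385,420):
    r=np.flatnonzero(m[200:270,col])+200; print(col,r.min(),r.max(),np.array(f([[col,(r.min()+r.max())/2]],50)))
print("bar ends",np.array(f([[199,240],[437,239]],50)))
print("lip",np.array(f([[257,163],[390,163]],20)),"plate front",np.array(f([[221,154],[418,153]],10)))
E
```

```text
215 228 252 [[  4.2 -88.3]]
240 228 251 [[  3.7 -66.3]]
385 228 249 [[ 2.7 61. ]]
420 227 251 [[ 3.1 91.8]]
bar ends [[   4.2 -102.3]
 [   3.1  106.8]]
lip [[-58.3 -53.3]
 [-58.4  67.9]] plate front [[-64.8 -88.6]
 [-65.9  96. ]]
```

move_arm(motion=[-1,0.15,0,0.8,0,-1,0,0,0.8,0,-1,0,0,0.8,0,-1,0,0,0.8,0,-1,0,0,0.8,0,-1,0,0,0.5,0,-1,0,0,0.25,0,-1,0,0,0,0,-1,0,0,0,0])

```text
t: 18.4
tcp_pos: [469.1, -2.3, 57.1]
tcp_rot: [0.651, 0.759, 0.0, -0.0]
wrist_force: [0.6, -0.6, -1.6]
opening: 49.8
```

```bash
python3 - <<'E'
from rig import env,eyes
from h import *
o=env.get_obs(); s=eyes.get_image("side"); im=eyes.get_image("wrist")
cv2.imwrite("pics/c7.png",np.hstack([cv2.resize(im[:,100:540],(440,400)),cv2.resize(s[165:255,275:355],(356,400),interpolation=cv2.INTER_CUBIC)]))
delta(o,(468.4,-4),49,1.723)
E
```

```text
tcp [469.1  -2.3  57.1] yaw 1.724 turn 0.001 units before [-0.08 -0.05  0.4 ] after [-0.08 -0.05  0.4 ] open 49.8 F [ 0.6 -0.6 -1.6] t 18.4
```

View pics/c7.png

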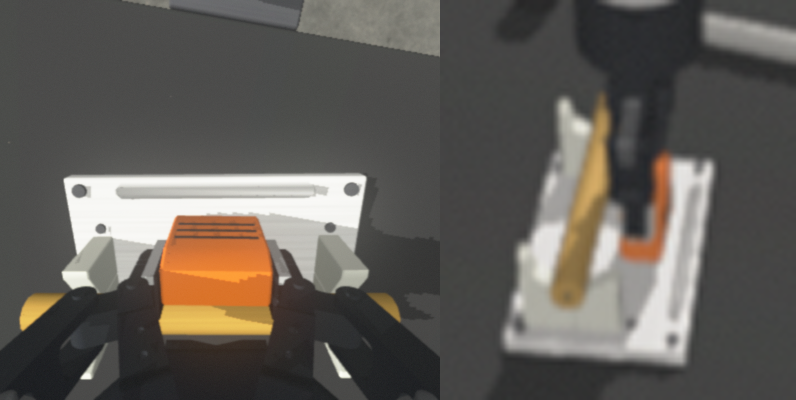

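The chock hangs just above the slot, between the lip and the bar and clear of both. I'll set it down in small steps.

move_arm(motion=[-1,0,0,0.2,0,-1,0,0,0.13,0,-1,0,0,0,0])

```text
t: 18.75
tcp_pos: [468.7, -3.0, 49.8]
tcp_rot: [0.651, 0.759, -0.0, -0.0]
wrist_force: [1.1, -0.5, -1.4]
opening: 49.6
```

move_arm(motion=[-1,0,0,0.07,0,-1,0,0,0,0])

```text
t: 18.92
tcp_pos: [469.0, -2.8, 48.9]
tcp_rot: [0.651, 0.759, 0.0, 0.0]
wrist_force: [-0.4, -0.2, 2.2]
opening: 49.2
```

move_arm(motion=[0.3,0,0,0,0,0.3,0,0,0,0,0.55,0,0,0,0,0.55,0,0,0,0,0.55,0,0,-0.3,0,0.55,0,0,-0.6,0,0.55,0,0,-1,0,0.55,0,0,-1,0,0.55,0,0,-1,0,0.55,0,0,-1,0])

```text
t: 19.75
tcp_pos: [468.9, -2.5, 148.8]
tcp_rot: [0.651, 0.759, 0.0, 0.0]
wrist_force: [1.0, 0.4, -0.7]
opening: 66.0
```

move_arm(motion=[0.55,0,0,-1,0,0.55,0,0,-1,0,0.55,0,0,-1,0,0.55,0,0,-1,0,0.55,0,0,0,0,0.55,0,0,0,0])

```text
t: 20.25
tcp_pos: [469.6, -2.5, 228.6]
tcp_rot: [0.651, 0.759, 0.001, 0.002]
wrist_force: [-0.7, 0.1, -0.3]
opening: 66.2
```

```bash
python3 - <<'E'
from rig import env,eyes
from h import *
o=env.get_obs(); s=eyes.get_image("side"); im=eyes.get_image("wrist"); 
cv2.imwrite("pics/c8.png",np.hstack([cv2.resize(im[:,100:540],(440,400)),cv2.resize(s[165:255,275:355],(356,400),interpolation=cv2.INTER_CUBIC)])); cv2.imwrite("pics/w8raw.png",im)
delta(o,(468.4,-4),49,1.723)
E
```

```text
tcp [469.6  -2.5 228.6] yaw 1.723 turn 0.000 units before [-0.05 -0.1   8.98] after [-0.06 -0.07  8.98] open 66.2 F [-0.7  0.1 -0.3] t 20.25
```

View pics/c8.png

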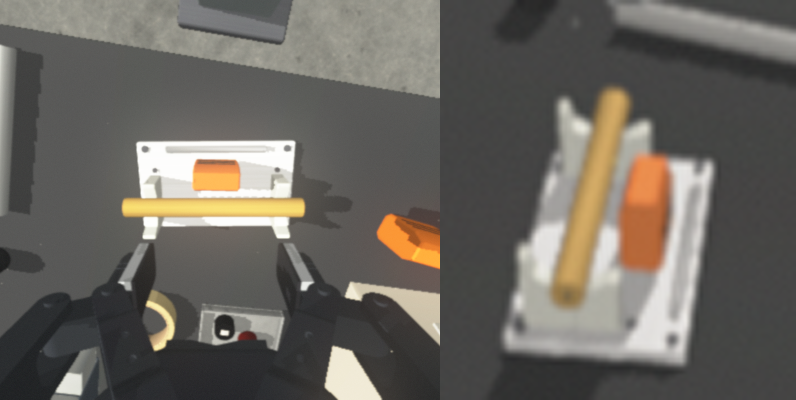

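The final picture shows the bar in both saddles, with ends at (123,208) and (304,208). The chock stands upright at (216,175) between lip and bar, and the gripper is clear. Handing in.

```bash
python3 -c "
from rig import env
print(env.hand_in())"
```

```text
the job is handed in; nothing more can be done
None
```

The brass bar is lying in both V-saddles and the orange chock stands upright in the slot in front of it. Both are released, and the job was handed in at about 20 s; the rig gave no verdict.

- **Bar:** my first grip looked too high on the bar, so I reopened and gripped lower. On that second close the fingertips pressed on the bench at about 23 N, well under the limit. I lowered the bar until the wrist force showed contact, then let go. The last picture shows it across both saddles, with overhangs that differ by a few millimetres.
- **Chock:** of the three sizes on the bench I took the middle one; the stated size fitted its outline. It was set down with about 2 N of contact. It stands clear of both the lip and the bar, lengthwise along the bar.
- **Last checks:** the gripper is clear at 229 mm height, and the steel bar was not touched.
- **Disagreement:** different pictures put the cradle's centre 3–5 mm apart across the bar. The first estimate also wrongly took the plate's middle for the V's middle. The V itself settled the bar, and I placed the chock using the bar's axis and the lip together. I did not measure the final positions numerically after release; I only judged them from the pictures.

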